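# Key the lock disc onto the shelf bracket

### The job

Lock the clamp-on shelf bracket: with a fingertip, push the loose aluminium disc round by its upright peg until the notch in its rim stands over the bracket's fixed pin, then press the disc fully down onto its seat and take the hand away. Only push and press the disc, never lift it, and leave the vial stand, scoop, jar and trivet where they are.

Things in the scene. Friction and masses are not known exactly. Their poses are not given: they have to be found in the camera images.
- bracket: Fixed: wooden riser board, 200 x 320 mm, top 60 mm up, with an aluminium shelf bracket C-clamped to its near edge; its round seat plate (122 mm, 8 mm thick) lies on the board. Origin: on the counter below the disc's axis. x points from axis to pin, along the 46 mm wide bracket arm, which ends 130 mm out with flanges 18 mm above the board. Board: x -65 to 135, y -160 to 160 mm.
- pin (a point): Tip of the fixed upright steel pin: 10 mm diameter, flat top, 51 mm from the axis, on the root of the bracket arm (+x of the bracket), 8 mm above the seat plate, 1 mm below the raised disc's underside, seen in the gap under the disc's rim. Unless the notch is over it, it stops the disc after 1 to 2 mm (up to 4 mm, springing back, if pressed hard).
- seat (a point): Centre of the seat plate's top face, on the turning axis, 68 mm above the counter. The plate is topped with a thin black rubber pad, which shows through the notch.
- hub_top (a point): Centre of the flat top of the disc's hub (28 mm diameter, 10 mm above the disc's upper face), on the axis: the place to press. Disc: bare aluminium, 110 mm diameter, 6 mm thick. Raised, its underside is 9 mm above the seat plate (upper face 83 mm, hub top 93 mm above the counter); seated it is 8 mm lower.
- peg_top (a point): Centre of the top of the disc's finger peg: upright, round, 14 mm diameter, 24 mm tall above the disc's upper face, 42 mm from the axis, diametrically opposite the notch. It turns with the disc. The disc's face is bare between peg, hub and rim, but for the notch.
- notch (a point): Point in the notch that must stand over the pin, at the height of the disc's upper face, 51 mm from the axis: an open slot in the rim, 16 mm wide, cut through the disc and about 10 mm deep from the rim inwards. It turns with the disc.
- disc (a joint): Angle of the disc about the vertical axis, rad, growing anticlockwise from above; 0 or a whole turn = notch over the pin. Turns without stops, starts at 0.8 to 5.48; friction (about 0.06 N m, 1.5 N at the peg) keeps it where it is left. It can go down when the notch is within about 3 mm (0.055 rad) of centre over the pin.
- plunge (a joint): How far the disc has been pressed down, in m: 0 = raised as at the start, 0.008 = fully seated, negative = lifted. A friction fit: it takes about 4 N to press down, does not spring back, and stays where it is left.
- vial_stand_center (a point): Bystander: wooden stand, 50 x 190 mm, with five corked glass test-tube vials, 136 mm tall overall, on the counter to the left. Point on its middle, 60 mm up.
- scoop_center (a point): Bystander: copper-coloured steel scoop, 165 mm long, on the counter to the right. Point 15 mm above the counter at the back of its bowl.
- jar_center (a point): Bystander: amber glass spice jar, 56 mm diameter, 85 mm tall, on the counter, near left. Point on its middle.
- trivet: Bystander: round black silicone trivet, 170 mm diameter, 8 mm thick, lying on the counter, far right. Origin under its centre.

How it is judged (in metres and radians):
On the way:
1. the disc is turned until its notch stands over the pin (horizontal distance between notch and pin below 0.008 m), for 0.1 s.
At the end, for the whole second after the job is handed in: The disc is seated: pressed down at least 6.5 of its 8 mm, with its notch within 6 mm of the pin, and at rest (horizontal distance between notch and pin below 0.006 m and value of joint plunge above 0.0065 m and velocity of joint disc between -0.05 and 0.05 rad/s); the robot touches nothing.
It fails at once if the disc is lifted more than 4 mm (value of joint plunge below -0.004 m).
It fails at once if a bystander is moved more than 25 mm (distance of any of vial_stand_center, scoop_center, jar_center, trivet from where it was at the start of the episode above 0.025 m).
It also fails if it takes over 61 s, if anything falls off the work surface, if the arm or the gripper's body presses on something with over 40 N, if the wrist force passes 120 N, or if a joint passes its speed limit or range.

### The arm

A 6-joint arm with a two-finger parallel gripper is mounted at the origin on the work surface. World frame = base frame: x ahead of the robot, y to its left, z up, the work surface at z = 0. Lengths are in m, angles in degrees, forces in N, time in s.
With the tool pointing down it reaches from about 0.425 to 0.95 m from the base axis. Payload 14.7 kg.
Tool frame: the origin (TCP) lies at the centre of the arm's flange, where the gripper is bolted on; the fingertips stand robot.finger_overhang ahead of it and the grasp point (between the pads) lies 155 mm ahead of it (robot.finger_overhang is the distance from the TCP to the fingertips, in m); z points along the fingers, x is the direction in which the jaws open and shut, and the axes are right-handed (so a half turn about z gives the same grasp; the last joint's range is limited). The gripper opens to 85 mm and grips with 20 to 120 N. Pads are 22 mm wide; open, the fingers measure 114 mm over their backs; the gripper's body (76 mm by 85 mm) begins 54 mm behind the grasp point. The pads swing forward as they close: fully open they stand 13 mm farther back than shut.
Start: joints at [71.356, 27.513, 91.461, -0, 61.026, -2.67], TCP at [0.179, 0.625, 0.405] pointing down, gripper open.
Joint ranges: [-157.49, 157.49], [-46.99, 117.5], [13.45, 153.17], [-89.5, 269.5], [5.16, 153.95], [-167.48, 167.48]. Speed limits (degrees/s): [108.29, 108.29, 136.94, 172.46, 172.46, 172.46].

### API

Orientations are given as [roll, pitch, yaw] about the fixed x, y, z axes, in that order (R = Rz(yaw) Ry(pitch) Rx(roll)).
In Python, from workcell import robot gives the robot as it stands.
- The arm moves only by the tool jog_arm, never from a script. Its argument "commands" is a list of rows, each an object with "claw": the opening, from 0 (shut) to 1 (fully open); "linear": the shift along the tool's x, y, z in units of 30 mm (1.0 is 30 mm), a list of three; "twist": the turn about the tool's z in units of 5 degrees (1.0 is 5 degrees). A call has 1 to 12 rows; each row shifts and turns the commanded pose from where the row before left it, along the tool's axes as they then stand; what a row does not reach is not made up. A row lasts 1/12 s, in which the tool goes at most 41.7 mm and 7.16 degrees, less where a joint would pass 70% of its speed; a pose out of reach is approached as far as the arm can. A call is refused whole if a number of a shift passes 1 or a number of a turn 1, either way. A call with a gripper value outside its range is refused whole. The fingers move at their own pace and stop on an object; "newtons" is the grip in N (left out, the last holds). Time passes only in rows, so rows that do not move let the fingers close. It gives the time, the measured TCP pose, the force and the opening at its end, in the units of the state.
- robot.observe(): the state, without advancing time (a new reading comes with each control period).
- robot.get_image(name): name is "side" or "top"; returns the picture (420x560x3 uint8, red, green, blue); there is no depth.
- robot.calibration(name): a dict with "fx", "fy", "cx", "cy" (pixels), "D" ([k1, k2, p1, p2, k3] as OpenCV has them; the pictures are not rectified), "R" (3x3) and "t" (3): a world point X has camera coordinates R X + t. Camera axes: x right, y down, z forward; pixel columns grow to the right and rows downward; lengths in m; the calibration is good to about 2 mm. A picture is of the moment at which its call begins. calibration takes no time and is no camera call.
- robot.hand_in(): hands the job in, once; it reports no verdict.
The state is a dict: "time": time; "joints": joint angles; "qd": joint speeds; "joint_torque": joint torques, N m; "eef_pos": TCP position; "tcp_rot": TCP orientation; "contact_force": force on the tool from outside, world axes, zero at the start; "moment": the same for the moment, N m; "grip_width": opening from 0.0 (shut) to 1.0 (fully open).
Only numpy, scipy, OpenCV 4.12 (cv2) and the standard library are available. Lean on these libraries where they do the work, as an engineer would, in place of code of your own. Each camera call takes 0.05 s, during which the arm holds its last target. There are 200 camera calls.

## Working session

There is one attempt and no reset: what is moved stays moved. The work goes in short steps, Python scripts to look and compute and a tool call to move; the robot and the scene stay as the last step left them, time stands still between calls to the robot, and variables do not carry over. Pictures are saved under pics/ and viewed, about 8 in all and at most 12, crops included, and the job is handed in when it is done.

Besides the shell and the picture viewer there is one more tool, called after "Emit:" in YAML: its name, and indented under it one key for each argument. jog_arm: Moves the arm, as the interface text tells. Its arguments: {"type":"object","properties":{"commands":{"type":"array","items":{"type":"object","properties":{"claw":{"type":"number"},"linear":{"type":"array","items":{"type":"number"}},"twist":{"type":"number"}}}},"newtons":{"type":"number"}},"required":["commands"]}

```bash
mkdir -p pics; ls
cat > h.py <<'E'
import numpy as np, cv2
from workcell import robot
def img(n,f=None):
    im=cv2.cvtColor(np.array(robot.get_image(n)),cv2.COLOR_RGB2BGR)
    if f: cv2.imwrite('pics/'+f,im)
    return im
def K(n):
    c=robot.calibration(n); return np.array([[c['fx'],0,c['cx']],[0,c['fy'],c['cy']],[0,0,1.]]),np.array(c['D'],float),np.array(c['R'],float),np.array(c['t'],float)
def onplane(n,uv,z):
    k,D,R,t=K(n); p=cv2.undistortPoints(np.array(uv,float).reshape(-1,1,2),k,D).reshape(-1,2)
    d=np.c_[p,np.ones(len(p))]@R; o=-R.T@t
    return o+d*((z-o[2])/d[:,2])[:,None]
def proj(n,X):
    k,D,R,t=K(n); return cv2.projectPoints(np.array(X,float).reshape(-1,1,3),cv2.Rodrigues(R)[0],t,k,D)[0].reshape(-1,2)
E
python3 - <<'E'
from h import *
img('top','t1.png'); img('side','s1.png')
print(robot.observe(), robot.finger_overhang)
for n in('top','side'):
    k,D,R,t=K(n); print(n,k[0,0],-R.T@t,R[2])
E
```

```text
pics
{'time': 0.1, 'joints': array([ 7.13563596e+01,  2.75454654e+01,  9.14896780e+01, -1.66744290e-03,
        6.10242062e+01, -2.66955544e+00]), 'qd': array([ 0.00158318, -0.02614909, -0.04227668,  0.09997134,  0.09370142,
       -0.02301136]), 'joint_torque': array([ 1.93795255e-03, -9.52261662e+01, -4.31046331e+01, -2.21308014e-04,
        5.07237462e-03,  7.59167705e-06]), 'eef_pos': array([0.17880708, 0.62474498, 0.40414849]), 'tcp_rot': array([-1.79998692e+02,  5.93530787e-02,  7.40267242e+01]), 'contact_force': array([ 0.39472255, -0.06589739, -0.32061241]), 'moment': array([-0.03672612,  0.02101414, -0.03354084]), 'grip_width': 1.001292221138043} 0.1734
top 426.75335580797093 [ 0.44347272 -0.00697515  1.13598984] [ 0.05306597  0.00719903 -0.99856506]
side 430.36371107977584 [ 0.18642193 -1.1033795   0.73948352] [ 0.24584628  0.83935667 -0.48480922]
```

View pics/t1.png

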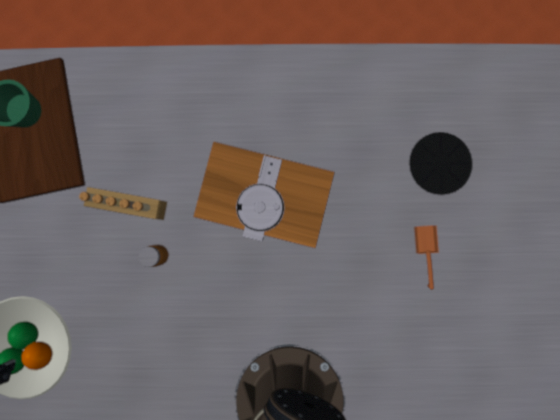

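View pics/s1.png

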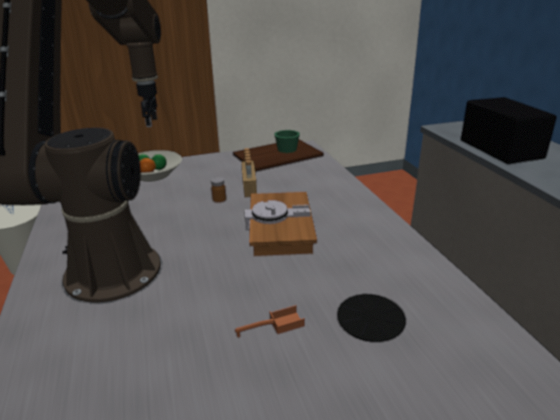

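The top view shows the disc at about (260,207), its notch on the left at about (239,207), and the bracket arm pointing up to (269,165). I'll zoom in to measure.

Run:
```python
from h import *
im=cv2.imread('pics/t1.png'); x0,y0=190,138
c=cv2.resize(im[y0:y0+110,x0:x0+150],None,fx=5,fy=5,interpolation=cv2.INTER_CUBIC)
cv2.imwrite('pics/t1c.png',c)
# board mask
hsv=cv2.cvtColor(im,cv2.COLOR_BGR2HSV)
m=cv2.inRange(hsv,(5,100,60),(25,255,255)); m[:, :185]=0; m[:,345:]=0; m[:130]=0;m[255:]=0
cs=max(cv2.findContours(m,0,2)[0],key=cv2.contourArea); r=cv2.minAreaRect(cs); print(r)
b=onplane('top',cv2.boxPoints(r),0.06);print(b.round(4))
```

```text
((298.558837890625, 203.26470947265625), (53.11530303955078, 77.85393524169922), 14.03624439239502)
[[ 0.4339  0.062   0.06  ]
 [ 0.6252  0.0132  0.06  ]
 [ 0.5913 -0.1172  0.06  ]
 [ 0.4007 -0.0674  0.06  ]]
```

View pics/t1c.png

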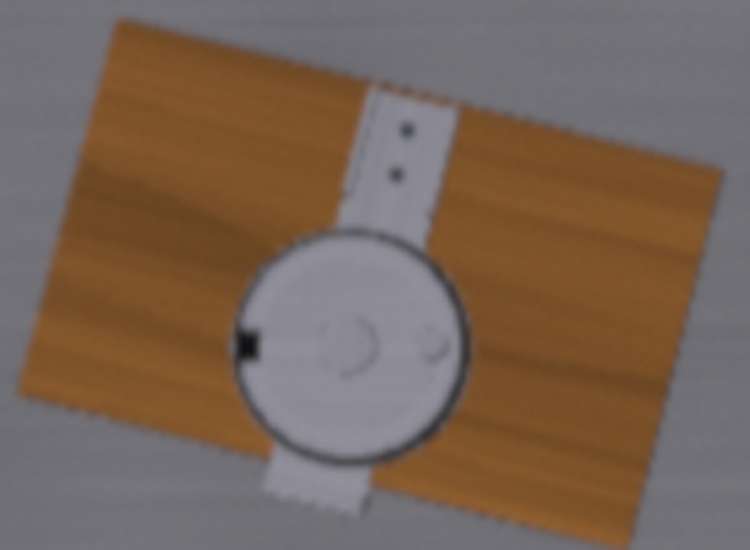

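The crop shows the board corners, the hub at about (349,346), the notch at about (247,346), and the peg at about (434,342).

Run:
```python
from h import *
f=lambda p:np.array(p,float)/5+[190,138]-0.4
B=onplane('top',f([(118,18),(722,170),(630,545),(18,395)]),0.06); print(B.round(4))
ex=(B[0]+B[1]-B[2]-B[3]); psi=np.degrees(np.arctan2(ex[1],ex[0])); ey=B[0]+B[3]-B[1]-B[2]; psi2=np.degrees(np.arctan2(ey[1],ey[0]))-90
u=ex/np.linalg.norm(ex); ax=B.mean(0)-.035*u
print('psi',psi,psi2,'axis board',ax)
print('hub',onplane('top',f([(349,346)]),.093),'disc centre',onplane('top',f([(352,346)]),.083))
n=onplane('top',f([(247,346)]),.083)[0];p=onplane('top',f([(434,342)]),.107)[0]
print('notch',n,'peg',p,'d',np.linalg.norm(n-p))
print('ang',np.degrees(np.arctan2(*(n-p)[1::-1])))
print('arm dir', [np.degrees(np.arctan2(*(q[0]-ax)[1::-1])) for q in (onplane('top',f([(407,130)]),.078),onplane('top',f([(396,175)]),.078))])
```

```text
[[ 0.6727  0.1893  0.06  ]
 [ 0.5921 -0.1178  0.06  ]
 [ 0.4029 -0.0693  0.06  ]
 [ 0.4804  0.2395  0.06  ]]
psi -14.508871566612479 -14.398511025479138 axis board [0.50316344 0.06919974 0.06      ]
hub [[0.50220726 0.06927037 0.093     ]] disc centre [[0.50275982 0.06851647 0.083     ]]
notch [0.50313038 0.12052846 0.083     ] peg [0.50306203 0.02714324 0.107     ] d 0.09641993396215397
ang 89.95806805801479
arm dir [np.float64(-14.639841079685553), np.float64(-14.833749176272478)]
```

Emit:
jog_arm:
  commands:
    - {"claw":0,"linear":[-0.66,0.71,0]}
    - {"claw":0,"linear":[-0.66,0.71,0]}
    - {"claw":0,"linear":[-0.66,0.71,0]}
    - {"claw":0,"linear":[-0.66,0.71,0]}
    - {"claw":0,"linear":[-0.66,0.71,0]}
    - {"claw":0,"linear":[-0.66,0.71,0]}
    - {"claw":0,"linear":[-0.66,0.71,0]}
    - {"claw":0,"linear":[-0.66,0.71,0]}
    - {"claw":0,"linear":[-0.66,0.71,0]}
    - {"claw":0,"linear":[-0.66,0.71,0]}
    - {"claw":0,"linear":[-0.66,0.71,0]}
    - {"claw":0,"linear":[-0.66,0.71,0]}

```text
invalid input at $.commands[0]: expected keys claw, linear, twist
```

Emit:
jog_arm:
  commands:
    - {"claw":0,"linear":[-0.66,0.71,0]}
    - {"claw":0,"linear":[-0.66,0.71,0]}
    - {"claw":0,"linear":[-0.66,0.71,0]}
    - {"claw":0,"linear":[-0.66,0.71,0]}
    - {"claw":0,"linear":[-0.66,0.71,0]}
    - {"claw":0,"linear":[-0.66,0.71,0]}
    - {"claw":0,"linear":[-0.66,0.71,0]}
    - {"claw":0,"linear":[-0.66,0.71,0]}
    - {"claw":0,"linear":[-0.66,0.71,0]}
    - {"claw":0,"linear":[-0.66,0.71,0]}
    - {"claw":0,"linear":[-0.66,0.71,0]}
    - {"claw":0,"linear":[-0.66,0.71,0]}

```text
invalid input at $.commands[0]: expected keys claw, linear, twist
```

Emit:
jog_arm:
  commands:
    - {"claw":0,"linear":[0,0,0],"twist":-0.8}
    - {"claw":0,"linear":[0,0,0],"twist":-0.8}
    - {"claw":0,"linear":[0,0,0],"twist":-0.8}
    - {"claw":0,"linear":[0,0,0],"twist":-0.8}
    - {"claw":0,"linear":[0,0,0]}
    - {"claw":0,"linear":[0,0,0]}

```text
invalid input at $.commands[4]: expected keys claw, linear, twist
```

Emit:
jog_arm:
  commands:
    - {"claw":0,"linear":[-0.66,0.71,0],"twist":0}
    - {"claw":0,"linear":[-0.66,0.71,0],"twist":0}
    - {"claw":0,"linear":[-0.66,0.71,0],"twist":0}
    - {"claw":0,"linear":[-0.66,0.71,0],"twist":0}
    - {"claw":0,"linear":[-0.66,0.71,0],"twist":0}
    - {"claw":0,"linear":[-0.66,0.71,0],"twist":0}
    - {"claw":0,"linear":[-0.66,0.71,0],"twist":0}
    - {"claw":0,"linear":[-0.66,0.71,0],"twist":0}
    - {"claw":0,"linear":[-0.66,0.71,0],"twist":0}
    - {"claw":0,"linear":[-0.66,0.71,0],"twist":0}
    - {"claw":0,"linear":[-0.66,0.71,0],"twist":0}
    - {"claw":0,"linear":[-0.66,0.71,0],"twist":0}

```text
time: 1.1
eef_pos: [0.3596, 0.3248, 0.4046]
tcp_rot: [-180.0, 0.0, 74.0]
contact_force: [1.3, 0.0, 0.8]
grip_width: -0.005
```

Emit:
jog_arm:
  commands:
    - {"claw":0,"linear":[-0.66,0.71,0],"twist":0}
    - {"claw":0,"linear":[-0.66,0.71,0],"twist":0}
    - {"claw":0,"linear":[-0.66,0.71,0],"twist":0}
    - {"claw":0,"linear":[-0.66,0.71,0],"twist":0}
    - {"claw":0,"linear":[-0.66,0.71,0],"twist":0}
    - {"claw":0,"linear":[-0.66,0.71,0],"twist":0}
    - {"claw":0,"linear":[-0.66,0.71,0],"twist":0}
    - {"claw":0,"linear":[-0.66,0.71,0],"twist":0}
    - {"claw":0,"linear":[-0.66,0.71,0],"twist":0}
    - {"claw":0,"linear":[-0.66,0.71,0],"twist":0}
    - {"claw":0,"linear":[-0.66,0.71,0],"twist":0}
    - {"claw":0,"linear":[-0.66,0.71,0],"twist":0}

```text
time: 2.1
eef_pos: [0.54, 0.0259, 0.4045]
tcp_rot: [-180.0, 0.0, 74.0]
contact_force: [-0.5, 0.4, 0.8]
grip_width: -0.003
```

Emit:
jog_arm:
  commands:
    - {"claw":0,"linear":[0,0,0],"twist":-0.8}
    - {"claw":0,"linear":[0,0,0],"twist":-0.8}
    - {"claw":0,"linear":[0,0,0],"twist":-0.8}
    - {"claw":0,"linear":[0,0,0],"twist":-0.8}
    - {"claw":0,"linear":[0,0,0],"twist":0}
    - {"claw":0,"linear":[0,0,0],"twist":0}

```text
time: 2.6
eef_pos: [0.5395, 0.0273, 0.4045]
tcp_rot: [-180.0, -0.0, 89.9]
contact_force: [0.0, -0.9, -0.5]
grip_width: -0.002
```

Emit:
jog_arm:
  commands:
    - {"claw":0,"linear":[0,0,0.75],"twist":0}
    - {"claw":0,"linear":[0,0,0.75],"twist":0}
    - {"claw":0,"linear":[0,0,0.75],"twist":0}
    - {"claw":0,"linear":[0,0,0.75],"twist":0}
    - {"claw":0,"linear":[0,0,0.6],"twist":0}
    - {"claw":0,"linear":[0,0,0.3],"twist":0}
    - {"claw":0,"linear":[0,0,0.2],"twist":0}
    - {"claw":0,"linear":[0,0,0.2],"twist":0}
    - {"claw":0,"linear":[0,0,0.1],"twist":0}
    - {"claw":0,"linear":[0,0,0.1],"twist":0}
    - {"claw":0,"linear":[0,0,0],"twist":0}

```text
time: 3.52
eef_pos: [0.5397, 0.0274, 0.2698]
tcp_rot: [180.0, 0.0, 90.0]
contact_force: [-0.4, 0.3, -0.4]
grip_width: 0.002
```

Run:
```python
from h import *
im=img('side','s2.png'); print(robot.observe()['eef_pos'])
print(proj('side',[[.5395,.0273,.097],[.503,.069,.083],[.503,.027,.107]]))
c=cv2.resize(im[165:265,215:335],None,fx=6,fy=6,interpolation=cv2.INTER_CUBIC)
cv2.imwrite('pics/s2c.png',c)
```

```text
[0.53966126 0.02738107 0.27001918]
[[284.21804637 208.07104681]
 [269.47089794 207.86779164]
 [272.98176783 207.1497015 ]]
```

View pics/s2c.png

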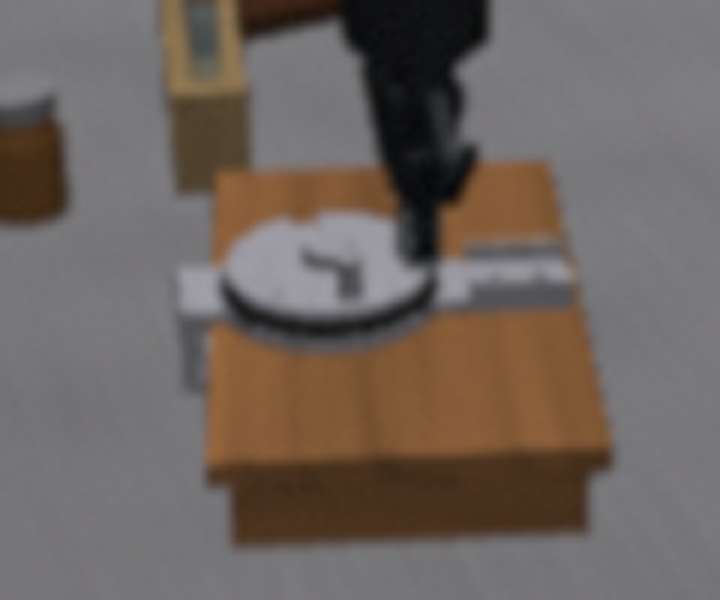

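The fingertip is at about crop (418,262), as predicted, and the peg at (350,280) is clear of it. I'll lower slightly, make contact, and start the arc.

Emit:
jog_arm:
  commands:
    - {"claw":0,"linear":[0,0,0.1],"twist":0}
    - {"claw":0,"linear":[0,-0.1,0.1],"twist":0}
    - {"claw":0,"linear":[0,-0.2,0],"twist":0}
    - {"claw":0,"linear":[0,-0.2,0],"twist":0}
    - {"claw":0,"linear":[0,-0.13,0],"twist":0}
    - {"claw":0,"linear":[0,0,0],"twist":0}

```text
time: 4.07
eef_pos: [0.5196, 0.0273, 0.2638]
tcp_rot: [-180.0, 0.0, 90.0]
contact_force: [0.1, 0.9, 0.6]
grip_width: 0.003
```

Emit:
jog_arm:
  commands:
    - {"claw":0,"linear":[-0.047,-0.124,0],"twist":1}
    - {"claw":0,"linear":[-0.047,-0.124,0],"twist":1}
    - {"claw":0,"linear":[-0.047,-0.124,0],"twist":1}
    - {"claw":0,"linear":[-0.047,-0.124,0],"twist":1}
    - {"claw":0,"linear":[-0.047,-0.124,0],"twist":1}
    - {"claw":0,"linear":[-0.047,-0.124,0],"twist":1}
    - {"claw":0,"linear":[-0.047,-0.124,0],"twist":1}
    - {"claw":0,"linear":[-0.047,-0.124,0],"twist":1}
    - {"claw":0,"linear":[0,0,0],"twist":0}

```text
time: 4.82
eef_pos: [0.489, 0.0256, 0.2639]
tcp_rot: [180.0, 0.0, 49.8]
contact_force: [-0.0, 0.6, -0.1]
grip_width: 0.002
```

```bash
cat > rel.py <<'E'
from h import *
s=robot.observe(); r=(s['eef_pos'][:2]-[.5028,.069])*1e3; y=np.radians(s['tcp_rot'][2])
print(s['eef_pos'],s['tcp_rot'][2],s['contact_force'])
# axis in tool xy (mm); want (42,-18)
print('c',-r@[np.cos(y),np.sin(y)],-r@[np.sin(y),-np.cos(y)])
E
python3 rel.py
```

```text
[0.48904094 0.02558898 0.26386686] 49.765256538283744 [-0.04626047  0.6069205  -0.07425866]
c 42.02742938985994 -17.536350621208538
```

Emit:
jog_arm:
  commands:
    - {"claw":0,"linear":[-0.047,-0.124,0],"twist":1}
    - {"claw":0,"linear":[-0.047,-0.124,0],"twist":1}
    - {"claw":0,"linear":[-0.047,-0.124,0],"twist":1}
    - {"claw":0,"linear":[-0.047,-0.124,0],"twist":1}
    - {"claw":0,"linear":[-0.047,-0.124,0],"twist":1}
    - {"claw":0,"linear":[-0.047,-0.124,0],"twist":1}
    - {"claw":0,"linear":[-0.047,-0.124,0],"twist":1}
    - {"claw":0,"linear":[-0.047,-0.124,0],"twist":1}
    - {"claw":0,"linear":[-0.047,-0.124,0],"twist":1}
    - {"claw":0,"linear":[-0.025,-0.062,0],"twist":0.5}
    - {"claw":0,"linear":[-0.025,-0.062,0],"twist":0.5}
    - {"claw":0,"linear":[0,0,0],"twist":0}

```text
time: 5.82
eef_pos: [0.4606, 0.0514, 0.2637]
tcp_rot: [180.0, 0.0, 0.1]
contact_force: [-0.8, -0.2, 0.4]
grip_width: 0.004
```

```bash
python3 rel.py
python3 - <<'E'
from h import *
im=img('top','t2.png'); x0,y0=190,138
cv2.imwrite('pics/t2c.png',cv2.resize(im[y0:y0+110,x0:x0+150],None,fx=5,fy=5,interpolation=cv2.INTER_CUBIC))
E
```

```text
[0.46060284 0.05143113 0.26372018] 0.0814274783461892 [-0.81500653 -0.22507556  0.37851002]
c 42.22209059391683 -17.508878459960734
```

View pics/t2c.png

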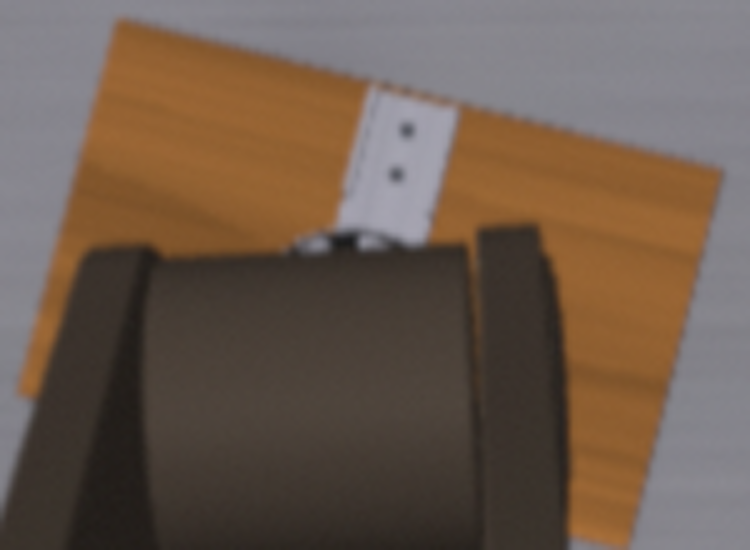

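The arm hides most of the disc, but the notch shows at about crop (346,241), nearly straight ahead of the axis.

Run:
```python
from h import *
f=lambda p:np.array(p,float)/5+[190,138]-0.4
n=onplane('top',f([(346,241)]),.083)[0]; d=n[:2]-[.5028,.069]
print(n,np.degrees(np.arctan2(d[1],d[0])),np.hypot(*d))
# where should the pin/notch centre and its edges be seen
a=np.radians(-14.5); u=np.array([np.cos(a),np.sin(a)]); P=np.r_[np.array([.5028,.069])+.053*u,.083]
print((proj('top',[P])-[190,138]+.4)*5)
```

```text
[0.5549359  0.07133011 0.083     ] 2.5590207092841357 0.052187942724414904
[[377.44190961 242.4136288 ]]
```

Emit:
jog_arm:
  commands:
    - {"claw":0,"linear":[-0.025,-0.062,0],"twist":0.5}
    - {"claw":0,"linear":[-0.025,-0.062,0],"twist":0.5}
    - {"claw":0,"linear":[-0.025,-0.062,0],"twist":0.5}
    - {"claw":0,"linear":[-0.025,-0.062,0],"twist":0.5}
    - {"claw":0,"linear":[-0.025,-0.062,0],"twist":0.5}
    - {"claw":0,"linear":[-0.025,-0.062,0],"twist":0.5}
    - {"claw":0,"linear":[-0.01,-0.025,0],"twist":0.2}
    - {"claw":0,"linear":[0,0,0],"twist":0}

```text
time: 6.53
eef_pos: [0.4574, 0.0636, 0.2637]
tcp_rot: [180.0, 0.0, -15.9]
contact_force: [-1.5, -0.6, 0.8]
grip_width: -0.001
```

Emit:
jog_arm:
  commands:
    - {"claw":0,"linear":[0,0.5,0],"twist":0}
    - {"claw":0,"linear":[0,0,-1],"twist":0}
    - {"claw":0,"linear":[-1,0,-0.5],"twist":0}
    - {"claw":0,"linear":[0,1,-0.5],"twist":0}
    - {"claw":0,"linear":[0,1,0],"twist":0}
    - {"claw":0,"linear":[0,1,0],"twist":0}
    - {"claw":0,"linear":[0,1,0],"twist":0}
    - {"claw":0,"linear":[0,1,0],"twist":0}
    - {"claw":0,"linear":[0,1,0],"twist":0}
    - {"claw":0,"linear":[0,1,0],"twist":0}
    - {"claw":0,"linear":[0,0,0],"twist":0}

```text
time: 7.45
eef_pos: [0.366, -0.1482, 0.324]
tcp_rot: [180.0, -0.1, -16.0]
contact_force: [-0.0, 0.8, 0.1]
grip_width: -0.001
```

```bash
python3 rel.py
python3 - <<'E'
from h import *
im=img('top','t3.png'); x0,y0=190,138
cv2.imwrite('pics/t3c.png',cv2.resize(im[y0:y0+110,x0:x0+150],None,fx=5,fy=5,interpolation=cv2.INTER_CUBIC))
E
```

```text
[ 0.36600505 -0.14822779  0.32398139] -15.963140369676493 [-0.0296763   0.75362543  0.0625177 ]
c 71.77822759575251 -246.4724293439994
```

View pics/t3c.png

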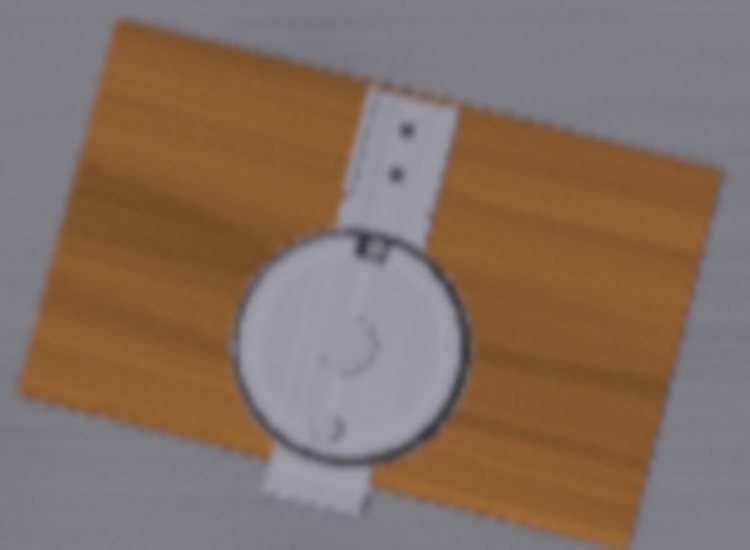

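The notch is now at about (372,247), with the light pin visible in it toward the right at about (377,246). The peg is at about (327,428).

Run:
```python
from h import *
f=lambda p:np.array(p,float)/5+[190,138]-0.4
n=onplane('top',f([(372,247)]),.083)[0];p=onplane('top',f([(327,428)]),.107)[0]
ang=lambda d:np.degrees(np.arctan2(d[1],d[0]))
ax=np.array([.5028,.069,0]);print(ang(n-p),ang(n-ax),ang(ax-p),np.linalg.norm((n-p)[:2]))
pin=onplane('top',f([(377,247)]),.076)[0]; print(ang(pin-ax))
g=cv2.cvtColor(cv2.imread('pics/t3.png'),cv2.COLOR_BGR2GRAY); print(g[182:192,256:274])
a=np.radians(-14.5)
for r,z in((.051,.083),(.051,.076)): print(proj('top',[[.5028+r*np.cos(a),.069+r*np.sin(a),z]]))
```

```text
-12.871966089409574 -12.152299889349136 -13.729066931618101 0.09229289165644437
-14.238224688572913
[[111 127 144 147 146 144 145 149 151 154 154 155 154 152 153 154 155 154]
 [112 123 130 125 122 122 127 132 142 146 150 151 152 152 152 155 155 154]
 [103 109 112 103  97  90  90  97 111 117 123 132 142 146 149 154 155 155]
 [122 126 128 124 116  91  62  66  85  94  90  97 109 117 132 146 151 153]
 [148 149 150 149 138  99  62  81 102 109  96  76  82  90 103 118 133 146]
 [156 156 157 156 140  91  63  95 119 123 110  96 113 116 105  95 104 122]
 [157 158 158 155 138  93  72  98 119 119 107 113 142 146 135 118  97  94]
 [158 157 157 155 144 121 107 111 113 107 100 123 150 155 151 144 126 105]
 [156 156 155 154 152 146 142 138 129 121 116 139 154 159 156 154 148 136]
 [156 155 154 155 154 155 155 154 150 144 141 151 156 157 158 157 156 151]]
[[264.88940679 186.86198672]]
[[265.05875964 187.14907767]]
```

Alignment is about 2° short, so I'll return and nudge 2° more.

Emit:
jog_arm:
  commands:
    - {"claw":0,"linear":[0,-1,0],"twist":0}
    - {"claw":0,"linear":[0,-1,0],"twist":0}
    - {"claw":0,"linear":[0,-1,0],"twist":0}
    - {"claw":0,"linear":[0,-1,0],"twist":0}
    - {"claw":0,"linear":[0,-1,0],"twist":0}
    - {"claw":0,"linear":[0,-1,0],"twist":0}
    - {"claw":0,"linear":[0,-1,0.5],"twist":0}
    - {"claw":0,"linear":[1,0,0.5],"twist":0}
    - {"claw":0,"linear":[-0.02,-0.05,0.5],"twist":0.4}
    - {"claw":0,"linear":[0,0,0.5],"twist":0}
    - {"claw":0,"linear":[0,0,0],"twist":0}

```text
time: 8.42
eef_pos: [0.4525, 0.0517, 0.2616]
tcp_rot: [179.9, 0.2, -17.8]
contact_force: [-1.0, -0.5, -1.3]
grip_width: -0.004
```

Emit:
jog_arm:
  commands:
    - {"claw":0,"linear":[0,-0.2,0],"twist":0}
    - {"claw":0,"linear":[0,-0.15,0],"twist":0}
    - {"claw":0,"linear":[0,-0.05,0],"twist":0}
    - {"claw":0,"linear":[0,-0.05,0],"twist":0}
    - {"claw":0,"linear":[0,-0.05,0],"twist":0}
    - {"claw":0,"linear":[0,0,0],"twist":0}
    - {"claw":0,"linear":[0,0,0],"twist":0}

```text
time: 9.0
eef_pos: [0.4578, 0.0651, 0.264]
tcp_rot: [-180.0, -0.0, -18.0]
contact_force: [0.1, 0.3, -0.0]
grip_width: 0.0
```

```bash
python3 rel.py
```

```text
[0.45776995 0.06507914 0.26398121] -17.971949433667458 [ 0.09562102  0.28338514 -0.00962406]
c 41.62314734260394 -17.62363248864777
```

Emit:
jog_arm:
  commands:
    - {"claw":0,"linear":[0,0.5,0],"twist":0}
    - {"claw":0,"linear":[0,0,-1],"twist":0}
    - {"claw":0,"linear":[-1,0,-0.5],"twist":0}
    - {"claw":0,"linear":[0,1,-0.5],"twist":0}
    - {"claw":0,"linear":[0,1,0],"twist":0}
    - {"claw":0,"linear":[0,1,0],"twist":0}
    - {"claw":0,"linear":[0,1,0],"twist":0}
    - {"claw":0,"linear":[0,1,0],"twist":0}
    - {"claw":0,"linear":[0,1,0],"twist":0}
    - {"claw":0,"linear":[0,1,0],"twist":0}
    - {"claw":0,"linear":[0,0,0],"twist":0}

```text
time: 9.92
eef_pos: [0.3586, -0.1433, 0.3239]
tcp_rot: [180.0, -0.1, -18.2]
contact_force: [0.6, 0.6, 0.2]
grip_width: 0.003
```

Run:
```python
from h import *
im=img('top','t4.png'); x0,y0=230,170
print(cv2.cvtColor(im,cv2.COLOR_BGR2GRAY)[182:192,256:274])
cv2.imwrite('pics/t4c.png',cv2.resize(im[y0:y0+70,x0:x0+70],None,fx=8,fy=8,interpolation=cv2.INTER_CUBIC))
```

```text
[[111 127 143 147 146 144 144 148 151 153 154 154 153 152 152 154 154 153]
 [111 121 129 125 122 122 126 133 141 145 148 150 152 152 153 155 154 154]
 [105 107 109 105  99  97  95  97 109 117 122 132 142 145 150 153 155 153]
 [122 124 125 123 117 111  85  71  86  93  90  96 107 117 132 146 150 152]
 [147 148 148 148 144 133  95  85 102 108  93  66  64  81 102 119 133 145]
 [156 156 156 155 154 137  94  97 118 121 106  69  71  96 102  96 103 121]
 [158 158 158 157 153 133  93  99 119 118  99  76 102 130 131 117  98  93]
 [157 158 157 156 153 137 113 112 118 108  86  82 122 148 151 143 126 103]
 [156 156 156 155 153 148 139 138 134 123 104 104 137 155 156 154 148 134]
 [156 156 154 153 154 153 152 154 151 146 134 134 148 157 158 157 155 151]]
```

View pics/t4c.png

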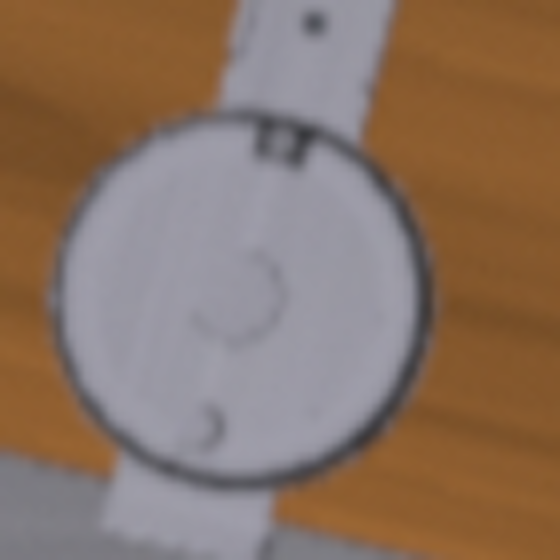

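The pin is now centred in the notch: edges at about 261.9 and 267.6 px, pin at 264.6. Next I'll move over the hub and press.

Emit:
jog_arm:
  commands:
    - {"claw":0,"linear":[0.262,-0.914,0],"twist":0}
    - {"claw":0,"linear":[0.262,-0.914,0],"twist":0}
    - {"claw":0,"linear":[0.262,-0.914,0],"twist":0}
    - {"claw":0,"linear":[0.262,-0.914,0],"twist":0}
    - {"claw":0,"linear":[0.262,-0.914,0],"twist":0}
    - {"claw":0,"linear":[0.262,-0.914,0],"twist":0}
    - {"claw":0,"linear":[0.262,-0.914,0],"twist":0}
    - {"claw":0,"linear":[0.262,-0.914,0],"twist":0}
    - {"claw":0,"linear":[0.262,-0.914,0],"twist":0}
    - {"claw":0,"linear":[0,0,0],"twist":0}

```text
time: 10.8
eef_pos: [0.5056, 0.0773, 0.3239]
tcp_rot: [-179.9, -0.1, -17.8]
contact_force: [-0.6, -0.2, 0.0]
grip_width: 0.0
```

Emit:
jog_arm:
  commands:
    - {"claw":0,"linear":[0,0,0.6],"twist":0}
    - {"claw":0,"linear":[0,0,0.6],"twist":0}
    - {"claw":0,"linear":[0,0,0.4],"twist":0}
    - {"claw":0,"linear":[0,0,0.2],"twist":0}
    - {"claw":0,"linear":[0,0,0.1],"twist":0}
    - {"claw":0,"linear":[0,0,0.05],"twist":0}
    - {"claw":0,"linear":[0,0,0.03],"twist":0}
    - {"claw":0,"linear":[0,0,0],"twist":0}

```text
time: 11.47
eef_pos: [0.5033, 0.0733, 0.2647]
tcp_rot: [-180.0, -0.0, -18.0]
contact_force: [0.4, -0.8, -0.3]
grip_width: -0.002
```

Emit:
jog_arm:
  commands:
    - {"claw":0,"linear":[0,0,0.03],"twist":0}
    - {"claw":0,"linear":[0,0,0.03],"twist":0}
    - {"claw":0,"linear":[0,0,0.03],"twist":0}
    - {"claw":0,"linear":[0,0,0],"twist":0}

```text
time: 11.8
eef_pos: [0.5035, 0.0732, 0.2618]
tcp_rot: [-180.0, -0.1, -18.0]
contact_force: [0.3, 1.5, 3.8]
grip_width: 0.002
```

Emit:
jog_arm:
  commands:
    - {"claw":0,"linear":[0,0,0.03],"twist":0}
    - {"claw":0,"linear":[0,0,0.03],"twist":0}
    - {"claw":0,"linear":[0,0,0.03],"twist":0}
    - {"claw":0,"linear":[0,0,0.03],"twist":0}
    - {"claw":0,"linear":[0,0,0],"twist":0}

```text
time: 12.22
eef_pos: [0.5035, 0.0732, 0.2583]
tcp_rot: [-180.0, -0.0, -18.0]
contact_force: [0.8, 1.1, 10.8]
grip_width: 0.001
```

Emit:
jog_arm:
  commands:
    - {"claw":0,"linear":[0,0,0.03],"twist":0}
    - {"claw":0,"linear":[0,0,0.03],"twist":0}
    - {"claw":0,"linear":[0,0,0],"twist":0}

```text
time: 12.47
eef_pos: [0.5036, 0.0733, 0.2577]
tcp_rot: [-180.0, -0.1, -18.0]
contact_force: [-7.1, 0.2, 44.0]
grip_width: 0.001
```

A firm 44 N stop at TCP 0.2577 matches the expected seated height of 0.2584. A pin stop would have come above 0.262. I'll lift off and check.

Emit:
jog_arm:
  commands:
    - {"claw":0,"linear":[0,0,-0.2],"twist":0}
    - {"claw":0,"linear":[0,0,-0.7],"twist":0}
    - {"claw":0,"linear":[0,0,-1],"twist":0}
    - {"claw":0,"linear":[0,0,-0.7],"twist":0}
    - {"claw":0,"linear":[0,1,0],"twist":0}
    - {"claw":0,"linear":[0,1,0],"twist":0}
    - {"claw":0,"linear":[0,1,0],"twist":0}
    - {"claw":0,"linear":[0,1,0],"twist":0}
    - {"claw":0,"linear":[0,1,0],"twist":0}
    - {"claw":0,"linear":[0,1,0],"twist":0}
    - {"claw":0,"linear":[0,1,0],"twist":0}
    - {"claw":0,"linear":[0,0,0],"twist":0}

```text
time: 13.47
eef_pos: [0.4369, -0.1299, 0.3339]
tcp_rot: [180.0, 0.1, -18.1]
contact_force: [1.3, -0.0, 0.0]
grip_width: -0.001
```

```bash
python3 rel.py
python3 - <<'E'
from h import *
a=img('top','t5.png')[172:242,225:295]; b=img('side','s5.png')[175:245,235:325]; c=cv2.imread('pics/s1.png')[175:245,235:325]
r=lambda i,f:cv2.resize(i,None,fx=f,fy=f,interpolation=cv2.INTER_CUBIC)
p=np.hstack([r(c,4),r(b,4)]); cv2.imwrite('pics/f.png',np.vstack([p,np.pad(r(a,4),((0,0),(0,440),(0,0)))]))
E
```

```text
[ 0.43688477 -0.12993193  0.3339081 ] -18.110069790076793 [ 1.33727096 -0.01949869  0.03384645]
c 0.8131726613240002 -209.5663883655222
```

View pics/f.png

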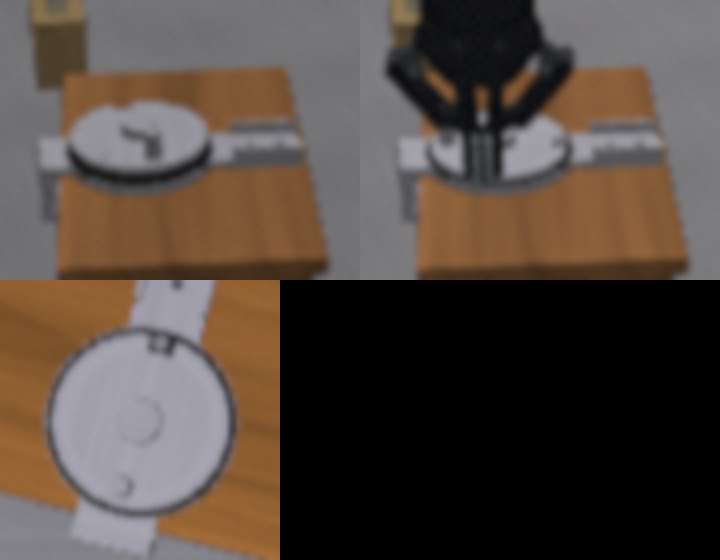

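The top view shows the notch (160,343) with the pin standing in it. In the side view, the dark gap under the rim (left, before) has closed to just the thin plate edge (right, after), so the disc is seated. The hand is clear and the bystanders were not approached.

```bash
python3 -c "
from workcell import robot; print(robot.hand_in())"
```

```text
the job is handed in; nothing more can be done
None
```

The disc is turned with its notch over the pin, pressed down onto its seat, and the job is handed in. It took about 13.5 s of the 61 s allowed. I pushed the peg round about 104° clockwise with the closed fingertips. A check picture showed it about 2° short, so I nudged it once more and then pressed on the hub.

Last checks:
- **Alignment:** the pin sat in the middle of the notch, to about 0.2 px (under 1 mm). The final top view, judged by eye, still shows the pin in the notch.
- **Seating:** the press stopped firmly at 44 N with the TCP at 0.2577 m, against 0.2584 m expected when seated. The gap under the rim has closed in the side view.
- **Hand clear:** the wrist force was near zero and nothing was being touched.
- **Bystanders:** the hand never went near them, but I did not measure their positions again.

Two things disagreed slightly:
- **Press position:** I pressed about 4 mm off the hub's centre, which is still well on the hub.
- **Hub contact:** the hand showed no force at 0.2647 m, although contact was expected at 0.2664 m. The disc may already have gone down a little by then.

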